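# Wedge the stencil frame to its printing gap

## Robot

A 6-joint arm with a two-finger parallel gripper is mounted at the origin on a cart in front of the work surface, level with it; the furniture and walls round the work are solid. World frame = base frame: x ahead of the robot, y to its left, z up, the work surface at z = 0. Lengths are in m, angles in rad, forces in N, time in s.
With the tool pointing down it reaches from about 0.3 to 0.775 m from the base axis. Payload 14.6 kg.
Tool frame: the origin (TCP) lies at the very end of the fingers, on their centre line; the grasp point (between the pads) lies 19 mm behind it; z points along the fingers, y is the line along which they close (so a half turn about z gives the same grasp; the last joint's range is limited). The gripper opens to 94 mm and grips with 3 to 60 N. Pads are 16 mm wide; open, the fingers measure 119 mm over their backs; the gripper's body (75 mm by 177 mm) begins 78 mm behind the grasp point.
Start: joints at [-1.415, 0.3, 1.521, -0, 1.321, -0.067], TCP at [0.122, -0.536, 0.205] pointing down, gripper open.
Joint ranges: [-3.03, 3.03], [-0.79, 2.21], [0.23, 2.52], [-1.04, 4.18], [0, 3.07], [-2.55, 2.55]. Speed limits (rad/s): [2.22, 2.22, 2.57, 3.14, 3.14, 3.14].

## Interface

Orientations are given as [roll, pitch, yaw] about the fixed x, y, z axes, in that order (R = Rz(yaw) Ry(pitch) Rx(roll)).
In Python, from station import * gives the robot as it stands.
- The arm moves only by the tool jog_arm, never from a script. Its argument "rows" is a list of rows, each a list of 3 entries, a list of its own where there are three numbers: the shift along the tool's x, y, z in m, then the turn about the tool's z in degrees, then the finger opening in m, from 0 to 0.094. A call has 1 to 12 rows; each row shifts and turns the commanded pose from where the row before left it, along the tool's axes as they then stand; what a row does not reach is not made up. A row lasts 1/12 s, in which the tool goes at most 41.7 mm and 7.16 degrees, less where a joint would pass 70% of its speed; a pose out of reach is approached as far as the arm can. A call is refused whole if a number of a shift passes 0.0417 or a number of a turn 7.16, either way. A call with a gripper value outside its range is refused whole. The fingers move at their own pace and stop on an object; "squeeze" is the grip in N (left out, the last holds). Time passes only in rows, so rows that do not move let the fingers close. It gives the time, the measured TCP pose, the force, the opening and the grip force at its end, in the units of the state.
- get_obs(): the state, without advancing time (a new reading comes with each control period).
- camera(name): name is "scene" or "side" or "wrist"; returns a dict with "image" (400x640x3 uint8, red, green, blue), "range_z" (400x640 float32, m along the optical axis (not along the pixel's ray), 0 where there is no reading), "K" (3x3 intrinsics, pixels), "world_from_camera" (4x4, takes a point from camera to world coordinates); the wrist camera has in their place "T_tool_cam" (4x4, takes a point from camera to tool coordinates, whose origin is the TCP and whose axes are the flange's). Camera axes: x right, y up, looking along -z (the intrinsics and any distortion apply to the point x, -y, -z); pixel columns grow to the right and rows downward; lengths in m; the calibration is good to about 2 mm. A picture is of the moment at which its call begins: read the wrist's pose just before it.
- hand_in(): hands the job in; it is judged then, once.
Trained networks look in a picture, given as the dict that the camera call returned (one of the last four; its "shot" number tells which), for a name from the list of things; names that differ only in an ending like _2 or _b are one class to them, and where a whole thing is asked for, a point or a joint stands for the part that bears it (a point fixed in the world has none). Each returns a list of dicts, best first, with "p" (0 to 1); they miss things now and then, are a little off and sometimes report something else, mostly with a low value. They report only what shows in the picture. A call takes as long as a camera call. They do not tell look-alikes from the thing itself.
- search_frame(label, picture): "at" ([column, row] as shares, 0 to 1, of the picture: columns of its width, rows of its height, amid what is visible of it).
- spot_point(label, picture): "at" ([column, row] as shares, 0 to 1, of the picture: columns of its width, rows of its height: a listed point, or the origin of a listed thing).
The state is a dict: "time_s": time; "qpos": joint angles; "joint_vel": joint speeds; "tau": joint torques, N m; "ee_pos": TCP position; "eef_rot": TCP orientation; "force": force on the tool from outside, world axes, zero at the start; "moment": the same for the moment, N m; "grip_width": finger opening in m; "grip_force": force on a finger pad.
Only numpy, scipy, OpenCV 4.12 (cv2) and the standard library are available. Lean on these libraries where they do the work, as an engineer would, in place of code of your own. Each camera call takes 0.05 s, during which the arm holds its last target. There are 200 camera calls.

## Task

Swing the raised stencil frame down until it lies flat on its board. Then take the wooden wedge by its thick end and, keeping it flat on the table, push it thin end first into the notch in the front of the board and under the frame's front rail, until the wedge has lifted the rail about 5 mm off the board. Finish holding the wedge there in the gripper, with the robot touching nothing of the frame, and leave the three printing blocks where they are.

Things in the scene. Friction and masses are not known exactly. Their poses are not given: they have to be found in the camera images.
- board: Fixed plywood stencil board flat on the table, 205 mm long (x) x 220 wide (y) x 15 thick. Origin on the table under the middle of its front edge; x points from the front edge to the hinge (away from the robot), y left, z up. A notch cut right through the front edge (x 0 to 95, y -45 to 45 mm) leaves the table bare there. Hinge axis: along y at x 190, z 26 mm.
- frame (a joint): Angle (rad) of the stencil frame on its hinge: 0 flat on the board, larger is raised at the front, range 0 to 1.2. Stiff friction hinge (0.42 N m): it stays where it is left, also if the wedge is drawn back; 1 to 2 N down on the front rail lowers it. 5 mm of lift at the front edge is 0.026 rad. Lifting it takes about 4 N up at the rail.
- frame_front (a point): Middle of the lower front edge of the frame's front rail, 190 mm from the hinge axis and 11 mm below it. With the frame flat it is 15 mm above the table, over the board's origin.
- frame_rail_top (a point): Middle of the top face of the front rail, 178 mm from the hinge axis and 11 mm above it (37 mm above the table when flat). The aluminium frame is 202 mm long, 196 wide, 22 high, 0.3 kg, with rails 24 mm wide and a pierced metal sheet between; when flat its front edge is in line with the board's and spans the notch.
- wedge: Loose smooth waxed hardwood wedge (friction about 0.3), 0.1 kg, 140 mm long (x), 34 wide (y), flat on the table. Origin at the centre of its underside; +x points to the thin end, 4 mm high. The top rises evenly over 85 mm (x 70 to -15 mm) to 24 mm; the tail (x -15 to -70 mm) is level, 24 mm high, with a small dark spot near its end: grasp it there across the width.
- wedge_nose (a point): Middle of the thin end's lower edge, 70 mm from the wedge's origin. Under the flat frame the slope first touches the front rail when this point is about 47 mm past the front edge; each further 4.25 mm lifts the rail 1 mm, so a 5 mm lift needs about 68 mm.
- block_long: Loose dark wooden printing block, a plain bar 34 x 127 x 40 mm (long along its y), origin at the centre of its underside. Bystander; it lies to the left of the board beside the wedge, nearer the robot or farther than it.
- block_paisley: Loose wooden printing block 68 x 57 x 70 mm with a turned knob on top, far left of the board, origin at the centre of its underside. Bystander.
- block_sprig: Loose wooden printing block 68 x 48 x 64 mm with a turned knob on top, to the right of the board, origin at the centre of its underside. Bystander.
Things that resemble listed ones, but are neither listed nor needed, are in the scene too. Leave any purple or white look-alike of the wedge alone.

How it is judged:
By the outcome, as a careful person would: the job done as asked, in the order asked, and still so for the second after the job is handed in, while the arm keeps its last pose, push and grip.
It also fails if it takes over 64 s, if anything falls off the work surface, if the arm or the gripper's body presses on something with over 40 N, if the wrist force passes 120 N, or if a joint passes its speed limit or range.

## Working session

There is one attempt and no reset: what is moved stays moved. The work goes in short steps, Python scripts to look and compute and a tool call to move; the robot and the scene stay as the last step left them, time stands still between calls to the robot, and variables do not carry over. Pictures are saved under pics/ and viewed, at most 10 in all, crops included, and the job is handed in when it is done.

Besides the shell and the picture viewer there is one more tool, called as name(argument=value, ...) on one line, values as JSON. jog_arm: Moves the arm, as the interface text tells. Its arguments: {"type":"object","properties":{"rows":{"type":"array","items":{"type":"array"}},"squeeze":{"type":"number"}},"required":["rows"]}

```bash
mkdir -p pics; cat > h.py <<'E'
from station import *
import numpy as np, cv2
def pt(p,u,v,T=None,r=1):
    u=int(round(u));v=int(round(v));K=p["K"]
    z=p["range_z"][max(v-r,0):v+r+1,max(u-r,0):u+r+1];z=z[z>0]
    if not len(z): return None
    z=np.median(z)
    c=np.array([(u-K[0,2])/K[0,0]*z,-(v-K[1,2])/K[1,1]*z,-z,1])
    return ((p["world_from_camera"] if T is None else T)@c)[:3]
def save(p,n): cv2.imwrite(n,cv2.cvtColor(p["image"],cv2.COLOR_RGB2BGR))
E
python3 - <<'E'
from h import *
o=get_obs();print({k:np.round(v,3) for k,v in o.items()})
for n in("scene","side"):
    p=camera(n);save(p,f"pics/{n}0.png");print(n,p["K"][0,0],p["world_from_camera"].round(3).tolist(),[k for k in p])
    for l in("wedge","board","frame","block_long","block_sprig","block_paisley"):
        for d in search_frame(l,p)[:4]:
            u,v=d["at"][0]*640,d["at"][1]*400;q=pt(p,min(u,639),min(v,399));print(l,round(d["p"],2),int(u),int(v),None if q is None else q.round(3))
    for l in("wedge","wedge_nose","frame_front","frame_rail_top","board"):
        for d in spot_point(l,p)[:4]:
            u,v=d["at"][0]*640,d["at"][1]*400;q=pt(p,min(u,639),min(v,399));print("pt",l,round(d["p"],2),int(u),int(v),None if q is None else q.round(3))
E
```

```text
{'time_s': np.float64(0.0), 'qpos': array([-1.415,  0.3  ,  1.522,  0.   ,  1.321, -0.067]), 'joint_vel': array([0.   , 0.   , 0.   , 0.001, 0.001, 0.001]), 'tau': array([-0.0000e+00, -5.3181e+01, -3.5274e+01,  7.1000e-02,  2.4000e-02,
       -0.0000e+00]), 'ee_pos': array([ 0.121, -0.536,  0.205]), 'eef_rot': array([-3.14 , -0.   ,  0.223]), 'force': array([0.359, 0.64 , 0.663]), 'moment': array([ 0.032, -0.038, -0.007]), 'grip_force': np.float64(0.0), 'grip_width': np.float64(0.094)}
scene 496.4057146114306 [[0.582, 0.369, -0.725, -0.629], [-0.813, 0.239, -0.531, -0.937], [-0.023, 0.898, 0.439, 0.806], [0.0, 0.0, 0.0, 1.0]] ['image', 'range_z', 'K', 'world_from_camera', 'shot']
wedge 0.63 371 277 [ 0.357 -0.345  0.016]
board 0.71 345 226 [ 0.07  -0.46   0.341]
frame 0.56 347 205 [ 0.523 -0.154  0.119]
block_long 0.74 299 201 [0.588 0.096 0.036]
block_sprig 0.78 448 243 [ 0.613 -0.459  0.032]
pt wedge 0.49 369 274 [ 0.109 -0.49   0.221]
pt wedge_nose 0.65 368 290 [ 0.32  -0.362  0.001]
pt frame_front 0.65 351 211 [ 0.513 -0.176  0.105]
pt frame_rail_top 0.77 357 202 [ 0.755 -0.046  
[... 324 characters left out ...]
.023]
wedge 0.84 305 271 [0.505 0.156 0.021]
board 0.68 338 187 [ 0.554 -0.086  0.11 ]
frame 0.57 338 178 [ 0.635 -0.242  0.018]
block_long 0.62 274 249 [0.603 0.153 0.038]
block_sprig 0.66 370 149 [ 0.622 -0.43   0.033]
block_paisley 0.88 268 335 [0.459 0.372 0.038]
pt wedge 0.62 305 271 [0.504 0.157 0.019]
pt wedge 0.62 424 193 [ 0.373 -0.317  0.018]
pt wedge 0.61 277 174 [ 0.818 -0.162  0.007]
pt wedge_nose 0.97 442 195 [ 0.328 -0.359  0.006]
pt wedge_nose 0.87 332 278 [0.44  0.125 0.002]
pt frame_front 0.57 365 177 [ 0.514 -0.173  0.108]
pt frame_rail_top 0.73 357 174 [ 0.531 -0.159  0.121]
pt frame_rail_top 0.26 368 207 [ 0.496 -0.185  0.   ]
pt board 0.84 365 207 [ 0.505 -0.175 -0.001]
```

View pics/scene0.png

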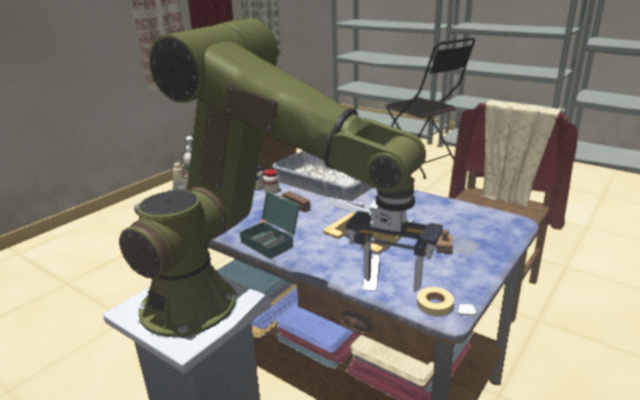

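View pics/side0.png

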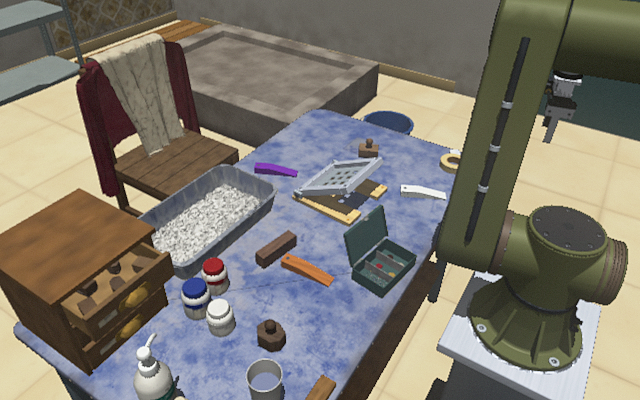

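```bash
python3 - <<'E'
from h import *
p=camera("side");im=p["image"]
c=im[130:300,235:455];cv2.imwrite("pics/crop1.png",cv2.cvtColor(cv2.resize(c,None,fx=3.5,fy=3.5,interpolation=cv2.INTER_CUBIC),cv2.COLOR_RGB2BGR))
K=p["K"];z=p["range_z"];vv,uu=np.mgrid[:400,:640]
C=np.stack([(uu-K[0,2])/K[0,0]*z,-(vv-K[1,2])/K[1,1]*z,-z,np.ones_like(z)],-1)
W=(C@p["world_from_camera"].T)[...,:3];np.save("W.npy",W)
hsv=cv2.cvtColor(im,cv2.COLOR_RGB2HSV)
m=(hsv[...,0]<16)&(hsv[...,1]>150)&(hsv[...,2]>110)&(uu>270)&(uu<340)&(vv>245)&(vv<295)&(z>0)
P=W[m];t=P[P[:,2]>0.002]
print(len(P),P.min(0),P.max(0));print("rect",cv2.minAreaRect(t[:,:2].astype(np.float32)*1000))
for lo,hi in((.021,.03),(.002,.012)):
    q=P[(P[:,2]>lo)&(P[:,2]<hi)];print(lo,len(q),q.mean(0).round(4))
# dark spot, rows near
m=(uu>270)&(uu<345)&(vv>245)&(vv<295)
print(p["image"][271,300:310].tolist())
# green box, board heights
for u,v in((347,207),(370,205),(383,240),(412,252),(380,283),(350,265),(330,205),(295,193),(357,219),(384,187),(385,192),(375,187),(384,160),(338,160),(302,185),(333,194),(340,190),(325,180)):
    print(u,v,W[v,u].round(3))
E
```

```text
515 [0.43911418 0.12251731 0.00119442] [0.5767954  0.16211623 0.02774259]
rect ((507.80908203125, 143.04937744140625), (138.79974365234375, 35.67671585083008), 4.681889057159424)
0.021 208 [0.5413 0.1462 0.0237]
0.002 143 [0.4575 0.1398 0.0076]
[[90, 58, 39], [91, 63, 46], [94, 63, 41], [138, 89, 50], [181, 116, 63], [203, 128, 70], [206, 128, 69], [206, 128, 72], [201, 127, 71], [200, 126, 71]]
347 207 [ 0.544 -0.132  0.015]
370 205 [ 0.497 -0.192  0.002]
383 240 [ 0.383 -0.038  0.038]
412 252 [ 0.31  -0.077  0.001]
380 283 [0.331 0.079 0.011]
350 265 [0.406 0.105 0.055]
330 205 [ 0.596 -0.12   0.007]
295 193 [ 0.699 -0.085  0.031]
357 219 [ 0.5   -0.116 -0.   ]
384 187 [ 0.496 -0.285  0.013]
385 192 [ 0.489 -0.281 -0.001]
375 187 [ 0.518 -0.265  0.016]
384 160 [ 0.57  -0.44   0.001]
338 160 [ 0.703 -0.355 -0.002]
302 185 [ 0.705 -0.133  0.028]
333 194 [ 0.567 -0.082  0.086]
340 190 [ 0.544 -0.08   0.112]
325 180 [ 0.65  -0.178  0.043]
```

View pics/crop1.png

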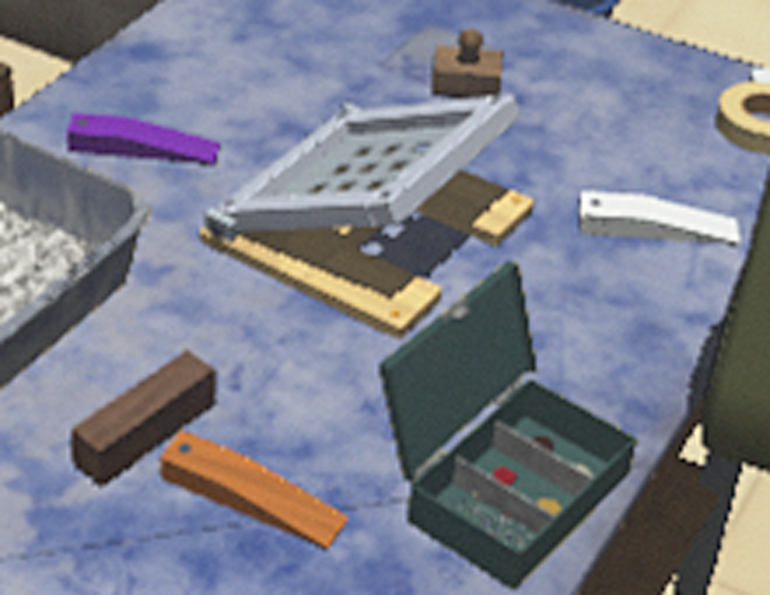

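```bash
python3 - <<'E'
from h import *
W=np.load("W.npy");p=camera("side");im=p["image"];hsv=cv2.cvtColor(im,cv2.COLOR_RGB2HSV)
vv,uu=np.mgrid[:400,:640];x,y,z=W[...,0],W[...,1],W[...,2]
reg=(x>.42)&(x<.8)&(y>-.4)&(y<.03)&(p["range_z"]>0)
wood=reg&(hsv[...,0]>10)&(hsv[...,0]<28)&(hsv[...,1]>80)&(hsv[...,2]>130)&(z<.025)
B=W[wood];print("board",len(B),cv2.minAreaRect(B[:,:2].astype(np.float32)*1000))
c=cv2.convexHull(B[:,:2].astype(np.float32)*1000)[:,0].round();print(c.tolist())
g=reg&(hsv[...,1]<70)&(z>.03);G=W[g];print("frame",len(G),cv2.minAreaRect(G[:,:2].astype(np.float32)*1000),G[:,2].max())
T=G[G[:,2]>.1];print(T.mean(0), T[np.argmin(T[:,1])],T[np.argmax(T[:,1])])
bl=(x>.5)&(x<.75)&(y>0)&(y<.3)&(z>.034)&(z<.05)&(uu<320);q=W[bl];print("bl",len(q),cv2.minAreaRect(q[:,:2].astype(np.float32)*1000))
gb=(hsv[...,0]>70)&(hsv[...,0]<95)&(hsv[...,1]>60)&(x>.2)&(x<.6)&(y<.2)&(y>-.2)&(z>.01);q=W[gb];print("box",len(q),cv2.minAreaRect(q[:,:2].astype(np.float32)*1000),q.max(0),q.min(0))
l=q[q[:,2]>.06];print(l.min(0),l.max(0))
E
```

```text
board 528 ((597.8134155273438, -184.15472412109375), (222.134033203125, 209.77239990234375), 85.64351654052734)
[[710.0, -86.0], [705.0, -84.0], [673.0, -79.0], [573.0, -71.0], [518.0, -67.0], [505.0, -69.0], [503.0, -70.0], [501.0, -79.0], [499.0, -99.0], [486.0, -277.0], [490.0, -286.0], [501.0, -288.0], [505.0, -288.0], [512.0, -289.0]]
frame 2253 ((609.875244140625, -137.02362060546875), (333.5119934082031, 379.8100891113281), 89.96810913085938) 0.14410242673309104
[ 0.52482327 -0.16082969  0.11468671] [ 0.54925707 -0.2806006   0.10503761] [0.42012067 0.02983804 0.14410243]
bl 693 ((659.256591796875, 152.88092041015625), (296.124267578125, 141.67001342773438), 88.6262435913086)
box 489 ((312.5704040527344, 38.69508361816406), (157.82046508789062, 224.30712890625), 81.02259063720703) [0.4336787  0.11558811 0.19385809] [ 0.20899997 -0.05375325  0.01002514]
[ 0.20899997 -0.05375325  0.06021597] [0.4336787  0.10283436 0.19385809]
```

Wedge candidates in the side view: orange (306,270), purple (275,170), white (424,191). The orange one fits: it has a dark spot at the thick end (288,258) and sits beside the dark bar, and the crop confirms it. The board origin is about (0.495, -0.178) with yaw -4.4°, and the frame is at about 0.5 rad. The frame comes down first.

jog_arm(rows=[[[0, 0, 0], 5.7, 0.0], [[0, 0, 0], 5.7, 0.0], [[0, 0, 0], 5.7, 0.0], [[0.0275, -0.0275, 0], 0, 0.0], [[0.0275, -0.0275, 0], 0, 0.0], [[0.0275, -0.0275, 0], 0, 0.0], [[0.0275, -0.0275, 0], 0, 0.0], [[0.0275, -0.0275, 0], 0, 0.0], [[0.0275, -0.0275, 0], 0, 0.0], [[0.0275, -0.0275, 0], 0, 0.0], [[0.0275, -0.0275, 0], 0, 0.0], [[0.02, -0.02, 0], 0, 0.0]], squeeze=20)

```text
time_s: 2.3
ee_pos: [0.3807, -0.3131, 0.2057]
eef_rot: [3.142, -0.0, -0.075]
force: [-0.7, -0.2, 0.3]
grip_width: 0.0175
grip_force: 0.0
```

jog_arm(rows=[[[0.028, -0.028, 0], 0, 0.0], [[0.028, -0.028, 0], 0, 0.0], [[0.028, -0.028, 0], 0, 0.0], [[0.028, -0.028, 0], 0, 0.0], [[0.02, -0.02, 0], 0, 0.0], [[0, 0, 0], 0, 0.0], [[0, 0, 0], 0, 0.0]])

```text
time_s: 2.88
ee_pos: [0.5211, -0.1926, 0.2051]
eef_rot: [-3.141, 0.001, -0.073]
force: [0.2, 0.5, 0.1]
grip_width: 0.0003
grip_force: 0.0
```

```bash
cat >> h.py <<'E'
from scipy.spatial.transform import Rotation as R
def wrist():
    o=get_obs();p=camera("wrist");T=np.eye(4);T[:3,:3]=R.from_euler("xyz",o["eef_rot"]).as_matrix();T[:3,3]=o["ee_pos"]
    return p,T@p["T_tool_cam"],o
def cloud(p,T):
    K=p["K"];z=p["range_z"];vv,uu=np.mgrid[:400,:640]
    C=np.stack([(uu-K[0,2])/K[0,0]*z,-(vv-K[1,2])/K[1,1]*z,-z,np.ones_like(z)],-1)
    return (C@T.T)[...,:3]
E
python3 - <<'E'
from h import *
p,T,o=wrist();save(p,"pics/w1.png");print(o["ee_pos"],T.round(3).tolist())
for l in("frame_front","frame_rail_top","board"):
    for d in spot_point(l,p)[:2]:
        u,v=d["at"][0]*640,d["at"][1]*400;q=pt(p,min(u,639),min(v,399),T);print("pt",l,round(d["p"],2),int(u),int(v),None if q is None else q.round(3))
E
```

```text
[ 0.52113172 -0.19258658  0.20506591] [[-0.073, 0.971, 0.227, 0.587], [-0.997, -0.071, -0.017, -0.197], [-0.0, -0.228, 0.974, 0.385], [0.0, 0.0, 0.0, 1.0]]
pt frame_front 0.59 303 207 [ 0.486 -0.173  0.001]
pt frame_rail_top 0.77 299 186 [ 0.534 -0.179  0.119]
pt frame_rail_top 0.71 305 195 [ 0.527 -0.182  0.122]
pt board 0.59 305 198 [ 0.525 -0.182  0.123]
```

View pics/w1.png

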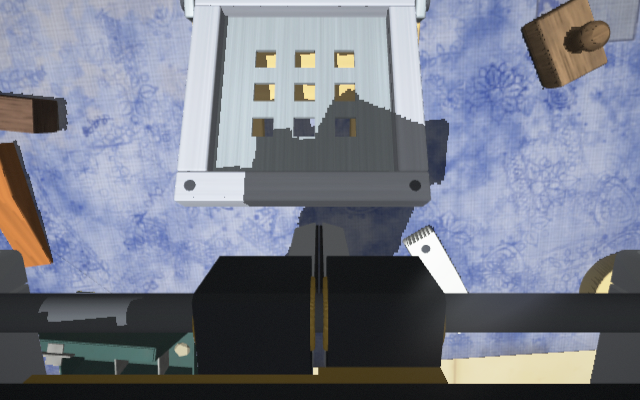

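jog_arm(rows=[[[0.012, -0.013, 0.02], 0, 0.0], [[0, 0, 0.03], 0, 0.0], [[0, 0, 0.025], 0, 0.0], [[0, 0, 0.004], 0, 0.0], [[0, 0, 0.003], 0, 0.0], [[0, 0, 0], 0, 0.0]])

```text
time_s: 3.58
ee_pos: [0.5336, -0.1822, 0.1244]
eef_rot: [3.141, -0.001, -0.076]
force: [-0.2, -0.1, -0.0]
grip_width: 0.0008
grip_force: 0.0
```

jog_arm(rows=[[[0, 0, 0.003], 0, 0.0], [[-0.004, 0, 0.008], 0, 0.0], [[-0.004, 0, 0.008], 0, 0.0], [[-0.0035, 0, 0.008], 0, 0.0], [[-0.0035, 0, 0.008], 0, 0.0], [[-0.003, 0, 0.0085], 0, 0.0], [[-0.003, 0, 0.0085], 0, 0.0], [[-0.002, 0, 0.0085], 0, 0.0], [[-0.002, 0, 0.0085], 0, 0.0], [[-0.001, 0, 0.008], 0, 0.0], [[-0.001, 0, 0.006], 0, 0.0], [[0, 0, 0], 0, 0.0]])

```text
time_s: 4.58
ee_pos: [0.5058, -0.1792, 0.039]
eef_rot: [-3.141, 0.002, -0.076]
force: [0.4, 0.2, -0.1]
grip_width: 0.0005
grip_force: 0.0
```

jog_arm(rows=[[[0, 0, 0.001], 0, 0.0], [[0, 0, 0.001], 0, 0.0], [[0, 0, 0.001], 0, 0.0], [[0, 0, 0], 0, 0.0]])

```text
time_s: 4.92
ee_pos: [0.5068, -0.1795, 0.0376]
eef_rot: [3.141, -0.0, -0.076]
force: [-0.1, 0.9, 0.9]
grip_width: 0.0008
grip_force: 0.0
```

```bash
python3 - <<'E'
from h import *
p=camera("side");W=cloud(p,p["world_from_camera"])
for l in("frame_front","frame_rail_top","board"):
    for d in spot_point(l,p)[:2]:
        u,v=d["at"][0]*640,d["at"][1]*400;q=pt(p,min(u,639),min(v,399));print("pt",l,round(d["p"],2),int(u),int(v),None if q is None else q.round(3))
c=p["image"][130:240,270:420];cv2.imwrite("pics/crop2.png",cv2.cvtColor(cv2.resize(c,None,fx=4,fy=4,interpolation=cv2.INTER_CUBIC),cv2.COLOR_RGB2BGR))
E
```

```text
pt frame_front 0.75 369 202 [ 0.497 -0.183  0.016]
pt frame_rail_top 0.72 366 195 [ 0.503 -0.167  0.055]
pt board 0.81 371 204 [ 0.497 -0.199  0.002]
pt board 0.35 270 341 [0.445 0.38  0.037]
```

View pics/crop2.png

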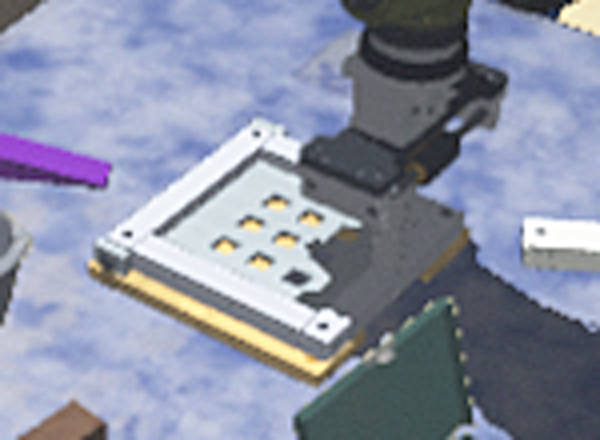

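The frame looks flat. One more press until the force shows it is seated on the board.

jog_arm(rows=[[[0, 0, 0.0015], 0, 0.0], [[0, 0, 0.0015], 0, 0.0], [[0, 0, 0], 0, 0.0], [[0, 0, 0], 0, 0.0]])

```text
time_s: 5.45
ee_pos: [0.5069, -0.1796, 0.0369]
eef_rot: [3.141, -0.001, -0.075]
force: [-12.6, 5.3, 30.8]
grip_width: 0.0002
grip_force: 15.8
```

jog_arm(rows=[[[0, 0, -0.02], 0, 0.0], [[0, 0, -0.04], 0, 0.0], [[0, 0, -0.04], 0, 0.0], [[0, 0, -0.04], 0, 0.094], [[-0.003, -0.03, -0.03], 0, 0.094], [[-0.004, -0.04, 0], 0, 0.094], [[-0.004, -0.04, 0], 0, 0.094], [[-0.004, -0.04, 0], 0, 0.094], [[-0.004, -0.04, 0], 0, 0.094], [[-0.004, -0.04, 0], 0, 0.094], [[-0.004, -0.04, 0], 0, 0.094], [[-0.003, -0.04, 0], 0, 0.094]])

```text
time_s: 6.45
ee_pos: [0.4996, 0.1332, 0.2041]
eef_rot: [-3.141, -0.0, -0.076]
force: [0.5, -0.5, 0.1]
grip_width: 0.0571
grip_force: 0.0
```

jog_arm(rows=[[[0, -0.014, 0], -4.4, 0.094], [[0, 0, 0], -4.4, 0.094], [[0, 0, 0], 0, 0.094]])

```text
time_s: 6.7
ee_pos: [0.501, 0.1463, 0.2037]
eef_rot: [3.142, 0.0, 0.084]
force: [0.0, -0.8, -0.7]
grip_width: 0.0771
grip_force: 0.0
```

```bash
python3 - <<'E'
from h import *
p,T,o=wrist();save(p,"pics/w2.png");print(o["ee_pos"],o["eef_rot"])
W=cloud(p,T);np.save("W2.npy",W);hsv=cv2.cvtColor(p["image"],cv2.COLOR_RGB2HSV)
m=(hsv[...,0]<18)&(hsv[...,1]>150)&(hsv[...,2]>110)&(W[...,2]>.001)&(W[...,2]<.04)&(abs(W[...,1]-.145)<.06)
P=W[m];print(len(P),cv2.minAreaRect(P[:,:2].astype(np.float32)*1000))
q=P[P[:,2]>.021];print("tail",cv2.minAreaRect(q[:,:2].astype(np.float32)*1000),q[:,2].mean())
q=W[(W[...,2]>.034)&(W[...,2]<.046)&(W[...,0]>.54)&(W[...,0]<.7)&(W[...,1]>.05)&(W[...,1]<.26)];print("bl",len(q),cv2.minAreaRect(q[:,:2].astype(np.float32)*1000))
for l in("wedge","wedge_nose","block_long"):
    for d in spot_point(l,p)[:2]:
        u,v=d["at"][0]*640,d["at"][1]*400;q=pt(p,min(u,639),min(v,399),T);print("pt",l,round(d["p"],2),int(u),int(v),None if q is None else q.round(3))
p=camera("side");W=cloud(p,p["world_from_camera"])
q=W[(W[...,2]>.028)&(W[...,2]<.046)&(W[...,0]>.48)&(W[...,0]<.71)&(W[...,1]>-.3)&(W[...,1]<-.05)];A=np.c_[q[:,:2],np.ones(len(q))];print("frame plane",np.linalg.lstsq(A,q[:,2],rcond=None)[0],len(q))
E
```

```text
[0.50096173 0.14627463 0.20369099] [3.14157790e+00 2.31000724e-04 8.35446623e-02]
1901 ((510.5874328613281, 143.35340881347656), (138.06446838378906, 32.520381927490234), 4.140045166015625)
tail ((564.0166015625, 147.1821746826172), (30.938291549682617, 32.51280975341797), 4.421730041503906) 0.024579784032327925
bl 4883 ((613.9185791015625, 133.70565795898438), (121.84119415283203, 31.99401092529297), 79.94931030273438)
pt wedge 0.93 322 169 [0.511 0.144 0.021]
pt wedge_nose 0.68 320 227 [0.443 0.14  0.006]
pt block_long 0.73 337 64 [0.612 0.138 0.04 ]
frame plane [-0.00322381 -0.00113663  0.03722693] 917
```

View pics/w2.png

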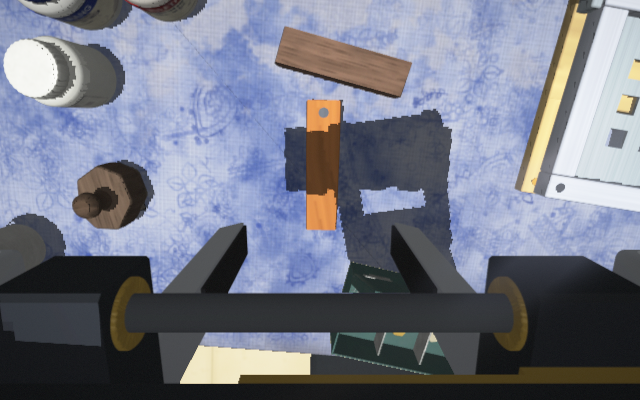

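Wrist view: the orange wedge spans rows 100–230 at col 322, with its dark spot at (323,112). The block's near face stays about 2 cm clear of the grasp, and the frame plane measures flat. Next I descend to grasp.

jog_arm(rows=[[[0.03, 0.0015, 0], 0.5, 0.07], [[0.028, 0.0015, 0], 0, 0.07], [[0, 0, 0.04], 0, 0.07], [[0, 0, 0.04], 0, 0.07], [[0, 0, 0.04], 0, 0.07], [[0, 0, 0.03], 0, 0.07], [[0, 0, 0.02], 0, 0.07], [[0, 0, 0.015], 0, 0.07], [[0, 0, 0.01], 0, 0.07], [[0, 0, 0.003], 0, 0.07], [[0, 0, 0], 0, 0.07]])

```text
time_s: 7.87
ee_pos: [0.5593, 0.1463, 0.0057]
eef_rot: [3.142, 0.0, 0.068]
force: [-0.3, 0.8, 0.4]
grip_width: 0.07
grip_force: 0.0
```

jog_arm(rows=[[[0, -0.001, 0.0015], 0, 0.05], [[0, 0, 0], 0, 0.04], [[0, 0, 0], 0, 0.036], [[0, 0, 0], 0, 0.02], [[0, 0, 0], 0, 0.02], [[0, 0, 0], 0, 0.02], [[0, 0, 0], 0, 0.02], [[0, 0, 0], 0, 0.02]], squeeze=40)

```text
time_s: 8.53
ee_pos: [0.5593, 0.1475, 0.0046]
eef_rot: [-3.142, -0.0, 0.069]
force: [-0.8, -0.7, 3.3]
grip_width: 0.0338
grip_force: 40.0
```

jog_arm(rows=[[[0, 0, -0.01], 0, 0.02], [[0, 0, -0.02], 0, 0.02], [[0, 0, -0.03], 0, 0.02], [[0, 0, -0.03], 0, 0.02], [[0, 0, -0.03], 0, 0.02], [[0, 0, -0.03], -5, 0.02], [[0, 0, 0], -7, 0.02], [[0, 0, 0], -7, 0.02], [[0, 0, 0], -7, 0.02], [[0, 0, 0], -7, 0.02], [[0, 0, 0], -7, 0.02], [[0, 0, 0], -7, 0.02]])

```text
time_s: 9.53
ee_pos: [0.5591, 0.1475, 0.1549]
eef_rot: [3.142, -0.0, 0.896]
force: [0.1, -1.2, -0.7]
grip_width: 0.0337
grip_force: 40.0
```

jog_arm(rows=[[[0, 0, 0], -7, 0.02], [[0, 0, 0], -7, 0.02], [[0, 0, 0], -7, 0.02], [[0, 0, 0], -7, 0.02], [[0, 0, 0], -7, 0.02], [[0, 0, 0], -7, 0.02], [[0, 0, 0], -7, 0.02], [[0, 0, 0], -7, 0.02], [[0, 0, 0], -7, 0.02], [[0, 0, 0], -7, 0.02], [[0, 0, 0], -7, 0.02], [[0, 0, 0], -7, 0.02]])

```text
time_s: 10.53
ee_pos: [0.559, 0.1475, 0.1549]
eef_rot: [3.142, -0.0, 2.362]
force: [-0.4, 0.4, -1.5]
grip_width: 0.0336
grip_force: 40.0
```

jog_arm(rows=[[[0, 0, 0], -7, 0.02], [[0, 0, 0], -7, 0.02], [[0, 0, 0], -7, 0.02], [[0, 0, 0], -7, 0.02], [[0, 0, 0], -7, 0.02], [[0, 0, 0], -5.5, 0.02], [[0, 0, 0], 0, 0.02], [[0, 0, 0], 0, 0.02]])

```text
time_s: 11.2
ee_pos: [0.5591, 0.1475, 0.1547]
eef_rot: [3.142, 0.0, 3.059]
force: [0.0, -0.5, -1.1]
grip_width: 0.0342
grip_force: 40.0
```

jog_arm(rows=[[[-0.0033, -0.039, 0], 0, 0.02], [[-0.0033, -0.039, 0], 0, 0.02], [[-0.0033, -0.039, 0], 0, 0.02], [[-0.0033, -0.039, 0], 0, 0.02], [[-0.0033, -0.039, 0], 0, 0.02], [[-0.0033, -0.039, 0], 0, 0.02], [[-0.0033, -0.039, 0], 0, 0.02], [[-0.0033, -0.039, 0], 0, 0.02], [[0.03, -0.002, 0], 0, 0.02], [[0.03, -0.003, 0], 0, 0.02], [[0, 0, 0], 0, 0.02]])

```text
time_s: 12.12
ee_pos: [0.4968, -0.1662, 0.1538]
eef_rot: [3.141, -0.003, 3.057]
force: [0.5, 0.4, -1.0]
grip_width: 0.0337
grip_force: 40.0
```

```bash
python3 - <<'E'
from h import *
o=get_obs();print(o["ee_pos"],o["eef_rot"],o["qpos"].round(2))
p=camera("side");W=cloud(p,p["world_from_camera"]);im=p["image"];hsv=cv2.cvtColor(im,cv2.COLOR_RGB2HSV)
m=(hsv[...,0]>70)&(hsv[...,0]<95)&(hsv[...,1]>60)&(W[...,0]>.3)&(W[...,0]<.48)&(W[...,1]<.15)&(W[...,1]>-.1)&(W[...,2]>.05);q=W[m];print(len(q),np.percentile(q,[1,99],0))
c=im[110:300,260:460];cv2.imwrite("pics/crop3.png",cv2.cvtColor(cv2.resize(c,None,fx=3,fy=3,interpolation=cv2.INTER_CUBIC),cv2.COLOR_RGB2BGR))
E
```

```text
[ 0.49676302 -0.16624765  0.15375361] [ 3.14092437e+00 -3.00254868e-03  3.05668351e+00] [-0.39  0.29  1.66 -0.    1.2  -1.88]
268 [[ 0.38787982 -0.05204991  0.05095703]
 [ 0.43239564  0.10096675  0.14144803]]
```

View pics/crop3.png

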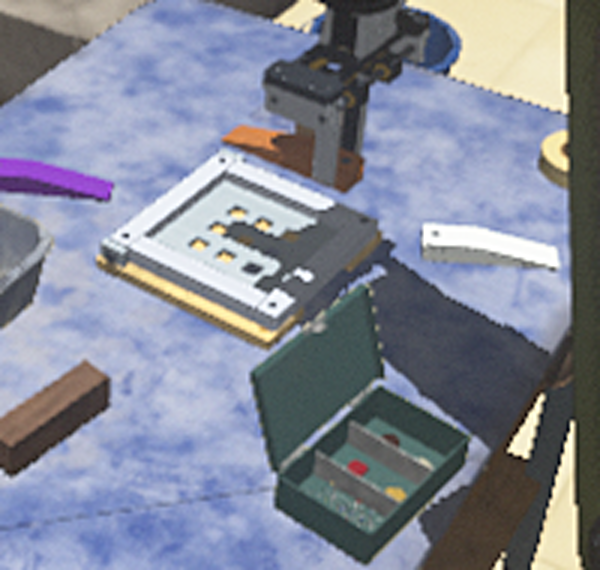

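Crop: the wedge is held level, nose toward the hinge, above the flat frame. The box lid reaches y=-0.052, z=0.14, so there is clearance. Next: draw back, then descend.

jog_arm(rows=[[[0.036, -0.0033, 0], 0, 0.02], [[0.036, -0.0033, 0], 0, 0.02], [[0.036, -0.0033, 0], 0, 0.02], [[0.036, -0.0033, 0], -0.5, 0.02], [[0, 0, 0.03], 0, 0.02], [[0, 0, 0.03], 0, 0.02], [[0, 0, 0.03], 0, 0.02], [[0, 0, 0.03], 0, 0.02], [[0, 0, 0.015], 0, 0.02], [[0, 0, 0.005], 0, 0.02], [[0, 0, 0], 0, 0.02], [[0, 0, 0], 0, 0.02]])

```text
time_s: 13.17
ee_pos: [0.3569, -0.1679, 0.0152]
eef_rot: [-3.141, 0.001, 3.07]
force: [-0.8, -0.1, -1.1]
grip_width: 0.0334
grip_force: 40.0
```

```bash
python3 - <<'E'
from h import *
p,T,o=wrist();save(p,"pics/w3.png");print(o["ee_pos"],o["eef_rot"],o["force"])
W=cloud(p,T);np.save("W3.npy",W);hsv=cv2.cvtColor(p["image"],cv2.COLOR_RGB2HSV)
m=(hsv[...,0]<18)&(hsv[...,1]>150)&(hsv[...,2]>60)&(W[...,2]>-.005)&(W[...,2]<.04)&(W[...,0]<.5)&(abs(W[...,1]+.17)<.05)
P=W[m];print(len(P),cv2.minAreaRect(P[:,:2].astype(np.float32)*1000),P.max(0))
for l in("wedge_nose","board","frame_front"):
    for d in spot_point(l,p)[:2]:
        u,v=d["at"][0]*640,d["at"][1]*400;q=pt(p,min(u,639),min(v,399),T);print("pt",l,round(d["p"],2),int(u),int(v),None if q is None else q.round(3))
E
```

```text
[ 0.35689501 -0.16788222  0.01518388] [-3.14110957e+00  1.01910919e-03  3.07044145e+00] [-0.80710256 -0.08722461 -1.05777306]
8192 ((385.1087951660156, -169.29359436035156), (33.21578598022461, 97.67031860351562), 86.21372985839844) [ 0.43394902 -0.14962027  0.03757356]
```

View pics/w3.png

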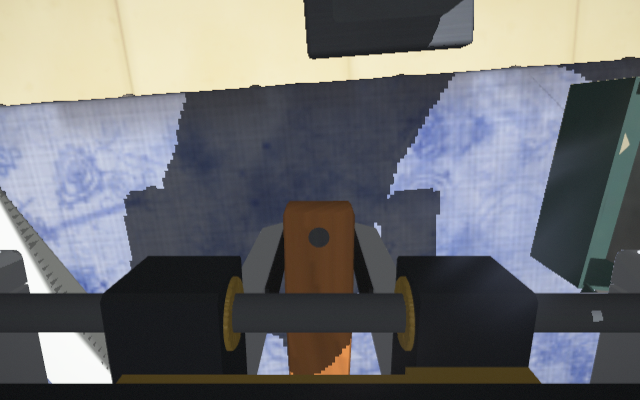

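jog_arm(rows=[[[0, 0, 0.006], 0, 0.02], [[0, 0, 0.003], 0, 0.02], [[0, 0, 0.001], 0, 0.02], [[0, 0, 0], 0, 0.02], [[0, 0, 0], 0, 0.02]])

```text
time_s: 13.78
ee_pos: [0.3561, -0.1676, 0.0046]
eef_rot: [3.142, -0.0, 3.071]
force: [-3.6, 1.2, 9.2]
grip_width: 0.0338
grip_force: 40.0
```

jog_arm(rows=[[[-0.004, 0, -0.0005], -0.2, 0.02], [[-0.006, 0, 0], 0, 0.02], [[-0.006, 0, 0], 0, 0.02], [[-0.006, 0, 0], 0, 0.02], [[-0.006, 0, 0], 0, 0.02], [[-0.006, 0, 0], 0, 0.02], [[-0.006, 0, 0], 0, 0.02], [[-0.006, 0, 0], 0, 0.02], [[-0.006, 0, 0], 0, 0.02], [[-0.006, 0, 0], 0, 0.02], [[-0.004, 0, 0], 0, 0.02], [[0, 0, 0], 0, 0.02]])

```text
time_s: 14.78
ee_pos: [0.4186, -0.1718, 0.0048]
eef_rot: [-3.141, 0.0, 3.075]
force: [0.8, 0.1, -0.6]
grip_width: 0.0337
grip_force: 40.0
```

```bash
cat > m.py <<'E'
from h import *
o=get_obs();print(o["ee_pos"].round(4),o["eef_rot"].round(3),o["force"].round(1))
p=camera("side");W=cloud(p,p["world_from_camera"]);d=W-np.array([.495,-.178,0]);c,s=.9971,-.0756
X=d[...,0]*c+d[...,1]*s;Y=-d[...,0]*s+d[...,1]*c;Z=W[...,2]
r=(abs(Y)<.098)&(Z>.029)&(Z<.05)&(X>0)&(X<.19)
A=np.c_[X[r],np.ones(r.sum())];k=np.linalg.lstsq(A,Z[r],rcond=None)[0];print("slope",k.round(4),r.sum())
f=r&(X<.022)&(X>.002)&(Z>.03);b=r&(X>.165);print("front/back z",Z[f].mean().round(4),f.sum(),Z[b].mean().round(4) if b.any() else None)
E
python3 m.py
```

```text
[ 0.4186 -0.1718  0.0048] [-3.141  0.     3.075] [ 0.8  0.1 -0.6]
slope [-0.0009  0.036 ] 1042
front/back z 0.0367 212 0.0359
```

jog_arm(rows=[[[-0.003, 0, 0], 0, 0.02], [[-0.003, 0, 0], 0, 0.02], [[-0.003, 0, 0], 0, 0.02], [[-0.003, 0, 0], 0, 0.02], [[-0.003, 0, 0], 0, 0.02], [[-0.003, 0, 0], 0, 0.02], [[0, 0, 0], 0, 0.02], [[0, 0, 0], 0, 0.02]])

```text
time_s: 15.5
ee_pos: [0.4363, -0.173, 0.0048]
eef_rot: [-3.141, 0.001, 3.075]
force: [0.4, -0.3, -3.3]
grip_width: 0.0336
grip_force: 40.0
```

```bash
python3 m.py
```

```text
[ 0.4363 -0.173   0.0048] [-3.141e+00  1.000e-03  3.075e+00] [ 0.4 -0.3 -3.3]
slope [-0.0134  0.0383] 984
front/back z 0.0393 156 0.0359
```

jog_arm(rows=[[[-0.003, 0, 0], 0, 0.02], [[-0.003, 0, 0], 0, 0.02], [[-0.002, 0, 0], 0, 0.02], [[-0.002, 0, 0], 0, 0.02], [[0, 0, 0], 0, 0.02], [[0, 0, 0], 0, 0.02], [[0, 0, 0], 0, 0.02]])

```text
time_s: 16.13
ee_pos: [0.4462, -0.1737, 0.0049]
eef_rot: [-3.141, 0.001, 3.075]
force: [0.8, 1.2, -4.2]
grip_width: 0.0338
grip_force: 40.0
```

```bash
python3 m.py; python3 m.py; python3 - <<'E'
from h import *
p=camera("side");c=p["image"][130:300,250:450];cv2.imwrite("pics/crop4.png",cv2.cvtColor(cv2.resize(c,None,fx=3.5,fy=3.5,interpolation=cv2.INTER_CUBIC),cv2.COLOR_RGB2BGR))
p,T,o=wrist();W=cloud(p,T);hsv=cv2.cvtColor(p["image"],cv2.COLOR_RGB2HSV)
m=(hsv[...,0]<18)&(hsv[...,1]>150)&(hsv[...,2]>60)&(W[...,2]>.018)&(W[...,2]<.03)&(W[...,0]<.5)&(abs(W[...,1]+.17)<.05)
print(W[m].mean(0),np.percentile(W[m],[1,99],0))
E
```

```text
[ 0.4462 -0.1737  0.0049] [-3.141e+00  1.000e-03  3.075e+00] [ 0.8  1.2 -4.2]
slope [-0.0216  0.0398] 989
front/back z 0.0409 152 0.0359
[ 0.4461 -0.1737  0.005 ] [-3.141e+00  1.000e-03  3.075e+00] [ 1.  -0.  -2.9]
slope [-0.0234  0.0401] 966
front/back z 0.0409 152 0.0359
[ 0.45094424 -0.1741155   0.0243761 ] [[ 0.425412   -0.19007407  0.01952869]
 [ 0.4965936  -0.15773495  0.02622356]]
```

View pics/crop4.png

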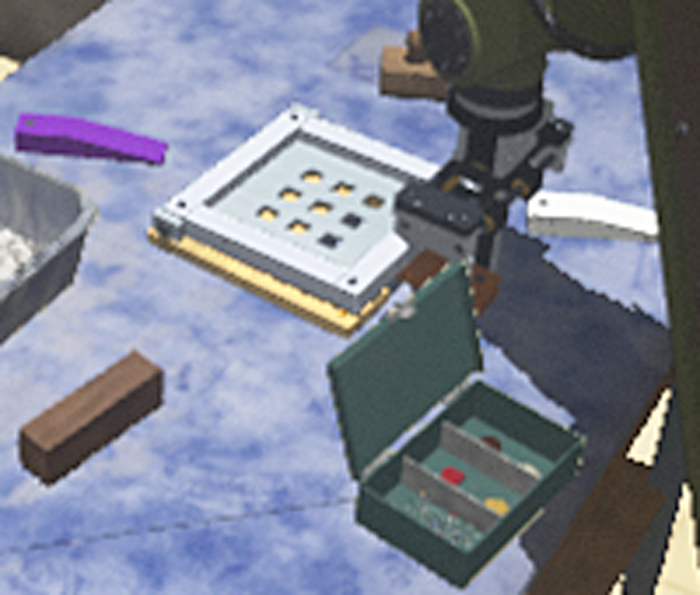

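jog_arm(rows=[[[-0.001, 0, 0], 0, 0.02], [[-0.0005, 0, 0], 0, 0.02], [[0, 0, 0], 0, 0.02], [[0, 0, 0], 0, 0.02], [[0, 0, 0], 0, 0.02]])

```text
time_s: 16.75
ee_pos: [0.4471, -0.1737, 0.0047]
eef_rot: [3.141, -0.001, 3.075]
force: [-3.4, 0.2, -2.5]
grip_width: 0.0336
grip_force: 40.0
```

```bash
python3 m.py; python3 m.py; python3 m.py
```

```text
[ 0.4471 -0.1737  0.0047] [ 3.141e+00 -1.000e-03  3.075e+00] [-3.4  0.2 -2.5]
slope [-0.0232  0.0401] 983
front/back z 0.0412 156 0.036
[ 0.4471 -0.1737  0.0047] [ 3.141 -0.     3.075] [-3.2  0.1 -3.7]
slope [-0.0238  0.04  ] 995
front/back z 0.0411 158 0.0356
[ 0.4472 -0.1737  0.0048] [ 3.141 -0.     3.075] [-3.1  0.  -4.1]
slope [-0.0235  0.0401] 980
front/back z 0.0415 148 0.0359
```

```bash
python3 -c "
from station import *
print(hand_in())"
```

```text
the job is handed in; nothing more can be done
None
```

I handed the job in with the frame swung flat and the orange wedge pushed nose-first under the front rail, lifting it about 5 mm (depth images gave 4.3–4.9 mm, wedge position about 5.4 mm); the gripper still holds the wedge clear of the frame, no block was moved, and it took about 17 s of the 64 s.

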